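# Close up an air filter housing: wire bail and snap hose clip

## Task

Close up the air filter housing: swing the wire bail up over the bead on the lid until it snaps over centre and holds the lid down, and snap the nylon hose clip on the outlet collar shut with the spring-loaded clip pliers, squeezing only until it clicks so that the nylon is not crushed, and not using your own fingers on the clip. Lay the pliers back flat on the grey mat and leave everything else where it is.

Things in the scene. Friction and masses are not known exactly. Their poses are not given: they have to be found in the camera images.
- housing: Air filter housing, dark moulded plastic, fixed to the bench: 220 x 176 mm, lid top 94 mm high. Origin: centre of the underside; its -x side is the front, which carries the bail. A rubber collar, 51 mm diameter, stands upright on the lid, axis 45 mm behind (+x) the origin, topped by a capped pipe stub up to 194 mm high; the clip sits round the collar.
- bail_hinge (a point): Middle of the bail's hinge line, at the front of the housing, 118 mm in front of its origin and 44 mm high. The hinge line runs along the housing's y.
- bail_tab (a point): Centre of the black finger tab of the wire bail, 52 mm from the hinge line. The bail is a loop of steel wire, 82 mm wide, with a sprung crossbar 43 mm from the hinge line; the tab stands in the plane of the legs from 44 to 61 mm from the hinge line, 36 mm wide along it, 8 mm thick.
- bail (a joint): Bail angle, rad: 0 = closed, crossbar behind the bead, legs leaning 0.11 past upright towards the housing; grows as the bail swings up, then forward and down to the front (0.11 = upright, 1.68 = level). Stays where it is left when open. It meets the bead near 0.2 and takes about 6 N at the tab to pass over it; then it snaps to 0 by itself.
- clip: Snap hose clip, off-white nylon, round the collar. Origin: on the collar's axis at the clip's mid height, 132 mm above the bench; its -x axis points along its two ears. Can turn round the collar, stays by friction. Ring 16 mm tall, outer radius 32 mm, a little wider while open.
- clip_left (a joint): How far each ear has swung in, rad: 0 = open, 0.0625 = clicked shut. Moves freely at first, resists from about 0.012, rising to some 15 to 20 N on each ear near 0.04, then gives, snaps shut and stays shut by itself. The nylon is crushed if pliers and clip press on each other with over 90 N (both ears added).
- clip_ears (a point): Point midway between the ears, 45 mm from the collar's axis. The ears reach from 31 to 58 mm from the axis, 20 mm tall, symmetrical about the clip's x axis; over their outsides 32 mm wide at the tips and 30 mm here while open, 21 mm when shut. Squeeze with the jaw tips 38 to 48 mm from the axis: deeper, they pinch the ring and jam. Open jaws pushed on touch the ring with their tips at about 25 mm.
- pliers: Clip pliers, bare steel with black grips, 198 mm long, about 200 g, 16 mm thick, lying flat on the mat, sprung open by a return spring. Origin: on the rivet's axis, at the underside; x = the midline from the rivet to the jaws (while open), z up. Centre of mass about 47 mm behind (-x of) the rivet.
- mat: Flat grey rubber bench mat, fixed, 260 (x) x 200 (y) x 3 mm. Origin: centre of its underside.
- socket: Bystander: brown impact socket, 38 mm diameter, 78 mm tall, upright on a corner of the mat. Origin: centre of its underside.
- screwdriver: Bystander: screwdriver with black handle, 200 mm long, 26 mm thick, lying at one side. Origin: under its middle.
- spanner: Bystander: steel spanner, 190 mm, lying at one side. Origin: under its middle.
- spool: Bystander: spool of straw-coloured thread, 46 mm diameter, 57 mm tall. Origin: centre of its underside.
- tin: Bystander: tin, 72 mm diameter, 70 mm tall. Origin: centre of its underside.
- tape: Bystander: roll of tape, 90 mm diameter, 25 mm tall, lying flat. Origin: centre of its underside.
- lid_bead (a point): Top of the keeper bead on the lid's front edge, straight above the hinge line, 86 mm above the bench, 68 mm long: the crossbar has to spring over it.
- pliers_jaws (a point): Midline point between the jaws, 58 mm ahead of the rivet, at half thickness. Flat upright jaws from 30 to 70 mm ahead of the rivet, 9 mm thick, 16 mm tall; fully open their inner faces are 48 mm apart here and 52 mm at the tips. Each jaw closes by 0.9 mm for each 1 mm its grip is pressed in at point pliers_grips.
- pliers_grips (a point): Midline point between the grips, 65 mm behind the rivet, at half thickness; here 66 mm wide over their outsides when open, about 35 mm with the jaws shut to 21 mm. The spring pushes each grip out with 12 N here (open) to 19 N (shut). Some 26 to 40 N on each grip clicks the clip: resistance rises, then drops at the click; over about 55 N crushes it. Grips from 36 to 128 mm behind the rivet.
Mind the look-alikes: they are no part of the job. Leave any purple look-alike of the pliers alone.

How it is judged:
By the outcome, as a careful person would: the job done as asked, in the order asked, and still so for the second after the job is handed in, with the robot touching nothing.
It also fails if it takes over 67 s, if anything falls off the work surface, if the arm or the gripper's body presses on something with over 40 N, if the wrist force passes 120 N, or if a joint passes its speed limit or range.

## Robot

A 6-joint arm with a two-finger parallel gripper is mounted at the origin on the work surface. World frame = base frame: x ahead of the robot, y to its left, z up, the work surface at z = 0. Lengths are in m, angles in rad, forces in N, time in s.
With the tool pointing down it reaches from about 0.275 to 0.775 m from the base axis. Payload 14.6 kg.
Tool frame: the origin (TCP) lies at the very end of the fingers, on their centre line; the grasp point (between the pads) lies 19 mm behind it (bot.grip_depth is the z of the grasp point in the tool frame, in m); z points along the fingers, y is the line along which they close (so a half turn about z gives the same grasp; the last joint's range is limited). The gripper opens to 85 mm and grips with 20 to 120 N. Pads are 22 mm wide; open, the fingers measure 114 mm over their backs; the gripper's body (76 mm by 85 mm) begins 54 mm behind the grasp point. The pads swing forward as they close: fully open they stand 13 mm farther back than shut.
Start: joints at [-1.284, 0.263, -0.048, 1.259, 0, 1.415], TCP at [0.224, -0.475, 0.231] pointing down, gripper open.
Joint ranges: [-2.65, 2.65], [-0.89, 1.7], [-1.18, 1.37], [-2.13, 2.11], [-1.35, 1.29], [-3.14, 3.14]. Speed limits (rad/s): [1.89, 1.89, 2.57, 2.79, 3.14, 3.14].

## Interface

Orientations are given as a rotation vector (axis times angle).
In Python, from station import monitor, vision, order, models, bot gives the robot as it stands.
- The arm moves only by the tool play_rows, never from a script. Its argument "moves" is a list of rows, each a list of 5 numbers: the shift along the tool's x, y, z in m, then the turn about the tool's z in degrees, then the finger opening in m, from 0 to 0.0854. In form: [[tx, ty, tz, roll, gripper], ...]. A call has 1 to 12 rows; each row is the pose to reach, as a shift and turn from the pose commanded when the call began, along the tool's axes at that moment; what a row does not reach only later rows make up. A row lasts 1/8 s, in which the tool goes at most 62.5 mm and 10.7 degrees, less where a joint would pass 70% of its speed; a pose out of reach is approached as far as the arm can. A call with a gripper value outside its range is refused whole. The fingers move at their own pace and stop on an object; the grip force is fixed at half the most. Time passes only in rows, so rows that repeat a pose let the fingers close. It gives the time, the measured TCP pose, the force, the opening and the grip force at its end, in the units of the state.
- monitor.get_obs(): the state, without advancing time (a new reading comes with each control period).
- vision.read_camera(name): name is "scene" or "top" or "wrist"; returns (picture, depth): 480x640x3 uint8, blue, green, red; 480x640 float32, m along the optical axis (not along the pixel's ray), 0 where there is no reading.
- vision.get_calibration(name): a dict with "fovy" (degrees; the focal length in pixels is half the picture's height over the tangent of half this angle, whatever the lens; pixels are square), "cx", "cy" (the principal point, pixels), "rvec" (rotation vector, rad) and "tvec" (3), from world to camera coordinates, as OpenCV has them. Camera axes: x right, y down, z forward; pixel columns grow to the right and rows downward; lengths in m; the calibration is good to about 2 mm. A picture is of the moment at which its call begins: read the wrist's pose just before it. get_calibration takes no time and is no camera call; for the wrist camera it gives the pose at the moment of the call.
- order.job_done(): hands the job in; it is judged then, once.
Trained networks look in the newest picture that a camera, given by its name, has taken for a name from the list of things; names that differ only in an ending like _2 or _b are one class to them, and where a whole thing is asked for, a point or a joint stands for the part that bears it (a point fixed in the world has none). Each returns a list of dicts, best first, with "score" (0 to 1); they miss things now and then, are a little off and sometimes report something else, mostly with a low value. They report only what shows in the picture. A call takes as long as a camera call. They do not tell look-alikes from the thing itself.
- models.look_for(camera, target): "at" ([row, column] in pixels, amid what is visible of it).
- models.spot_point(camera, target): "at" ([row, column] in pixels: a listed point, or the origin of a listed thing).
The state is a dict: "time_s": time; "joints": joint angles; "qd": joint speeds; "joint_torque": joint torques, N m; "position": TCP position; "ee_rot": TCP orientation; "ft_force": force on the tool from outside, world axes, zero at the start; "ft_torque": the same for the moment, N m; "grip_width": finger opening in m; "finger_force": force on a finger pad.
Only numpy, scipy, OpenCV 4.12 (cv2) and the standard library are available. Lean on these libraries where they do the work, as an engineer would, in place of code of your own. Each camera call takes 0.05 s, during which the arm holds its last target. There are 200 camera calls.

## Working session

There is one attempt and no reset: what is moved stays moved. The work goes in short steps, Python scripts to look and compute and a tool call to move; the robot and the scene stay as the last step left them, time stands still between calls to the robot, and variables do not carry over. Pictures are saved under pics/ and viewed, at most 12 in all, crops included, and the job is handed in when it is done.

Besides the shell and the picture viewer there is one more tool, called after ">>>" as name([rows], argument=value, ...), one row to a line, values as JSON. play_rows: Moves the arm, as the interface text tells. Its arguments: {"type":"object","properties":{"moves":{"type":"array","items":{"type":"array","items":{"type":"number"}}}},"required":["moves"]}

```bash
ls; mkdir -p pics
cat > h.py <<'E'
import numpy as np, cv2
from scipy.spatial.transform import Rotation as R
from station import monitor, vision, order, models, bot
def cal(n):
    c=vision.get_calibration(n); f=240/np.tan(np.radians(c["fovy"])/2)
    return f,c["cx"],c["cy"],R.from_rotvec(np.ravel(c["rvec"])).as_matrix(),np.ravel(c["tvec"])
def ray(n,at,z,C=None):
    "pixel [row,col] -> world point on plane z"
    f,cx,cy,M,t=C or cal(n); o=-M.T@t; d=M.T@np.array([(at[1]-cx)/f,(at[0]-cy)/f,1])
    return o+d*(z-o[2])/d[2]
def proj(n,p,C=None):
    f,cx,cy,M,t=C or cal(n); q=M@np.asarray(p)+t
    return [cy+f*q[1]/q[2],cx+f*q[0]/q[2]]
def dep(n,at,D,C=None):
    f,cx,cy,M,t=C or cal(n); r,c=int(round(at[0])),int(round(at[1]))
    w=D[max(r-1,0):r+2,max(c-1,0):c+2]; w=w[w>0]
    if not len(w): return None
    z=np.median(w); return M.T@(np.array([(at[1]-cx)/f*z,(at[0]-cy)/f*z,z])-t)
def cloud(n,D,C=None):
    f,cx,cy,M,t=C or cal(n); v,u=np.mgrid[:480,:640]
    P=np.stack([(u-cx)/f*D,(v-cy)/f*D,D],-1); return (P-t)@M
E
cat > a.py <<'E'
from h import *
np.set_printoptions(precision=4,suppress=True)
o=monitor.get_obs(); print(o["time_s"],o["position"],o["ee_rot"],o["grip_width"],bot.grip_depth)
for n in("scene","top"):
    im,D=vision.read_camera(n); cv2.imwrite(f"pics/{n}0.png",im); np.save(f"{n}.npy",D)
    C=cal(n); print(n,"cam at",-C[3].T@C[4])
    for t in("housing","bail_tab","clip_ears","clip","pliers","pliers_jaws","pliers_grips","mat","socket","lid_bead"):
        for r in models.spot_point(n,t)[:3]:
            print(t,round(r["score"],2),np.round(r["at"]),dep(n,r["at"],D,C))
E
python3 a.py
```

```text
pics
0.0 [ 0.2244 -0.4743  0.2308] [-3.0642 -0.6881  0.0001] 0.08563711190647734 -0.0187
scene cam at [ 1.402  -0.0574  0.9074]
housing 0.78 [298. 252.] [ 0.6556 -0.1406  0.0927]
housing 0.31 [373. 242.] [ 0.7672 -0.1683 -0.0024]
bail_tab 0.73 [228. 252.] [ 0.4123 -0.1437  0.0765]
clip 0.74 [272. 243.] [ 0.6406 -0.1524  0.1545]
pliers 0.97 [301. 382.] [0.6191 0.1394 0.0113]
pliers 0.95 [208. 380.] [0.2944 0.1917 0.0137]
pliers 0.84 [227. 203.] [ 0.3139 -0.2783  0.0083]
pliers_jaws 0.9 [231. 222.] [ 0.3242 -0.2274 -0.0004]
pliers_jaws 0.83 [317. 378.] [0.6551 0.1243 0.0003]
pliers_jaws 0.74 [205. 362.] [ 0.2569  0.1499 -0.001 ]
pliers_grips 0.81 [218. 406.] [0.3262 0.2573 0.0012]
pliers_grips 0.81 [216. 183.] [ 0.2524 -0.3356  0.0002]
pliers_grips 0.58 [274. 383.] [0.5277 0.1586 0.0011]
mat 0.68 [290. 376.] [0.5888 0.1326 0.0137]
socket 0.75 [324. 423.] [0.7055 0.2103 0.0272]
lid_bead 0.87 [237. 250.] [ 0.4538 -0.1459  0.083 ]
top cam at [0.4531 0.0065 0.9708]
housing 0.91 [227. 389.] [ 0.5563 -0.1274  0.0938]
bail_tab 0.76 [304. 398.] [ 0.4108 -0.1447  0.0776]
bail_tab 0.23 [169. 220.] [0.6725 0.2008 0.0597]
clip_ears 0.87 [218. 402.] [ 0.5663 -0.1449  0.1376]
clip 0.73 [194. 402.] [ 0.5999 -0.135   0.1936]
pliers 0.97 [208. 256.] [0.6019 0.1327 0.0195]
pliers 0.69 [367. 222.] [0.2835 0.195  0.0177]
pliers 0.61 [361. 458.] [ 0.2949 -0.2762  0.0167]
pliers_jaws 0.85 [378. 248.] [ 0.2569  0.1463 -0.0012]
pliers_jaws 0.81 [344. 431.] [ 0.3262 -0.2256 -0.0002]
pliers_jaws 0.69 [180. 261.] [0.6633 0.1265 0.0028]
pliers_grips 0.78 [240. 245.] [0.5365 0.157  0.0028]
pliers_grips 0.73 [380. 483.] [ 0.2541 -0.33   -0.0013]
pliers_grips 0.64 [347. 193.] [ 0.3183  0.2596 -0.001 ]
mat 0.91 [220. 259.] [0.5775 0.1267 0.0169]
socket 0.61 [170. 215.] [0.6693 0.208  0.0686]
lid_bead 0.8 [281. 399.] [ 0.4539 -0.1467  0.0857]
lid_bead 0.57 [192. 403.] [ 0.6035 -0.1363  0.1943]
```

View pics/top0.png

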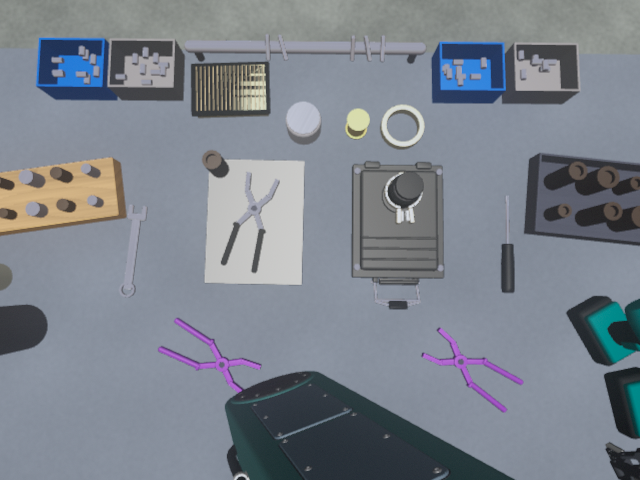

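View pics/scene0.png

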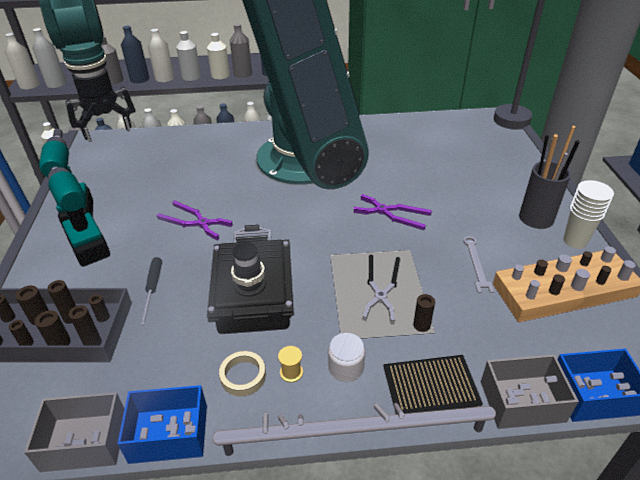

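The top view shows the steel pliers on the mat, with the rivet near (208,256) and the jaws towards +x. The housing is at (220,397), the bail tab half up at (304,398), and the ears point to −x at (213,405). The scene view agrees, and the two purple pliers are look-alikes. Next I'll refine from depth.

```bash
cat > b.py <<'E'
from h import *
np.set_printoptions(precision=4,suppress=True)
D=np.load("top.npy"); C=cal("top"); P=cloud("top",D,C); im=cv2.imread("pics/top0.png")
x,y,z=P[...,0],P[...,1],P[...,2]
m=(D>0)&(z>.088)&(z<.1)&(x>.42)&(x<.75)&(abs(y+.14)<.13)
r=cv2.minAreaRect((P[m][:,:2]*1000).astype(np.float32)); print("lid",r, m.sum())
m=(z>.112)&(z<.15)&(x>.5)&(x<.68)&(abs(y+.14)<.07); q=P[m]; 
print("clip pts",len(q)); v=np.median(q[:,2]); print(v)
m2=(z>.185)&(x>.5)&(x<.7)&(abs(y+.14)<.07); print("stub",cv2.minEnclosingCircle((P[m2][:,:2]*1000).astype(np.float32)))
m3=(x>.38)&(x<.44)&(z>.055)&(abs(y+.14)<.04); print("tab",P[m3].mean(0),P[m3].min(0),P[m3].max(0),m3.sum())
m4=(z>.012)&(z<.03)&(x>.46)&(x<.71)&(abs(y-.13)<.085); g=P[m4]; print("pliers",len(g))
for a in np.arange(.47,.71,.01):
    s=g[abs(g[:,0]-a)<.0025]
    if len(s): print(round(a,3),np.sort(s[:,1])[[0,-1]],s[:,2].mean(), np.histogram(s[:,1],12)[0])
cr=np.hstack([cv2.resize(im[165:245,350:460],None,fx=3.6,fy=3.6,interpolation=2),cv2.resize(im[165:245,350:460],None,fx=3.6,fy=3.6,interpolation=2)*0+0])[:, :396]
cr2=cv2.resize(im[160:290,205:315],None,fx=3.6,fy=3.6,interpolation=2)
H=max(cr.shape[0],cr2.shape[0]); f=lambda a:cv2.copyMakeBorder(a,0,H-a.shape[0],0,0,0)
cv2.imwrite("pics/c1.png",np.hstack([f(cr),f(cr2)]))
E
python3 b.py
```

```text
lid ((558.093994140625, -146.15887451171875), (147.8094940185547, 215.22618103027344), 89.46052551269531) 6227
clip pts 540
0.139389754538294
stub ((615.1978759765625, -146.57957458496094), 24.104650497436523)
tab [ 0.4136 -0.1391  0.0747] [ 0.4016 -0.1794  0.0558] [ 0.4389 -0.1024  0.0839] 338
pliers 1196
0.47 [0.1333 0.1397] 0.01705188814800297 [1 0 0 0 1 0 0 0 1 0 0 1]
0.48 [0.1301 0.1397] 0.017090876542494905 [2 0 2 0 2 0 2 0 0 2 0 2]
0.49 [0.128  0.2024] 0.01750264882848557 [8 5 0 0 0 0 0 0 0 0 3 8]
0.5 [0.1259 0.2012] 0.017969501195359713 [11  6  0  0  0  0  0  0  0  1  6  6]
0.51 [0.1244 0.1973] 0.01782770816972837 [10  6  0  0  0  0  0  0  0  0  8  5]
0.52 [0.1227 0.1935] 0.017815921788167786 [10  6  1  0  0  0  0  0  0  0  9  9]
0.53 [0.1223 0.1917] 0.018240181445201436 [8 7 0 0 0 0 0 0 0 2 9 7]
0.54 [0.1204 0.188 ] 0.017926884554061964 [8 6 0 0 0 0 0 0 0 1 9 7]
0.55 [0.117  0.1834] 0.018114239145726803 [5 7 2 0 0 0 0 0 0 1 9 7]
0.56 [0.1188 0.1798] 0.017887033807054066 [6 5 1 0 0 0 0 0 0 1 7 7]
0.57 [0.1214 0.1804] 0.01776513454261132 [5 5 2 0 0 0 0 0 3 6 5 4]
0.58 [0.1255 0.1706] 0.01641770941964261 [5 5 5 0 0 0 2 3 4 4 5 2]
0.59 [0.1277 0.1584] 0.017705279679769294 [5 3 4 5 3 2 3 6 2 2 4 1]
0.6 [0.1238 0.1498] 0.019277570286836666 [4 3 3 3 3 3 2 2 2 4 3 5]
0.61 [0.1175 0.1482] 0.018923130935254783 [5 1 2 3 3 3 3 6 3 3 3 4]
0.62 [0.1055 0.1508] 0.016799582492909658 [4 4 4 4 3 0 0 0 1 4 4 4]
0.63 [0.0998 0.1552] 0.01766941482285641 [5 4 2 0 0 0 0 0 0 4 4 6]
0.64 [0.0953 0.157 ] 0.01852220870807939 [6 8 0 0 0 0 0 0 0 0 7 6]
0.65 [0.0913 0.1571] 0.01839273476087719 [9 7 0 0 0 0 0 0 0 0 6 7]
0.66 [0.0876 0.1554] 0.01857369150542546 [6 5 0 0 0 0 0 0 0 0 6 8]
0.67 [0.1459 0.2146] 0.020357494308376495 [8 4 0 0 0 0 0 0 0 6 5 5]
0.68 [0.1938 0.1963] 0.02076135283232533 [1 0 1 2 0 1 0 0 1 1 0 1]
0.69 [0.1942 0.1942] 0.02229963004846785 [1 0 0 0 0 0 0 0 0 0 0 1]
```

View pics/c1.png

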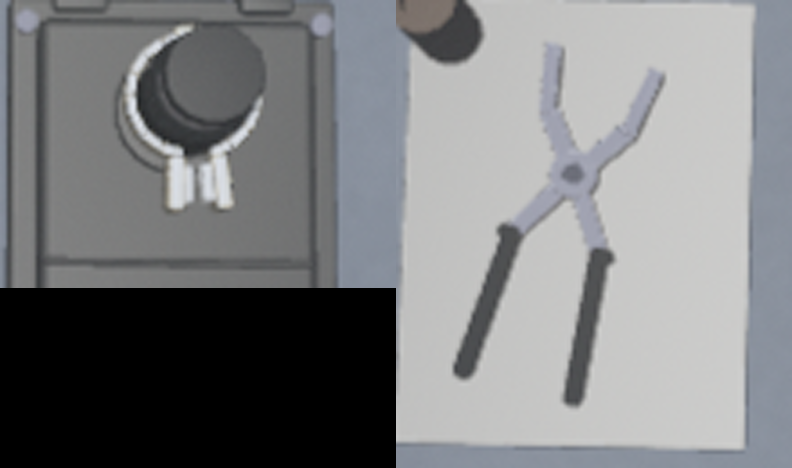

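>>> play_rows([
  [0.03,-0.027,0.01,-10.5,0],
  [0.06,-0.053,0.025,-21,0],
  [0.09,-0.08,0.04,-31.5,0],
  [0.12,-0.105,0.055,-42,0],
  [0.15,-0.13,0.07,-52.5,0],
  [0.18,-0.157,0.08,-63,0],
  [0.21,-0.183,0.09,-73.5,0],
  [0.24,-0.21,0.1,-84,0],
  [0.267,-0.235,0.11,-94.5,0],
  [0.267,-0.235,0.11,-105,0],
  [0.267,-0.235,0.11,-115.5,0],
  [0.267,-0.235,0.11,-126,0],
])

```text
time_s: 2.6
position: [0.3654, -0.1479, 0.1213]
ee_rot: [0.768, 3.046, -0.0]
ft_force: [-0.2, 0.3, 0.4]
grip_width: -0.0002
finger_force: 0.0
```

>>> play_rows([
  [0,0,0.02,-10,0],
  [0,0,0.04,-20,0],
  [0,0,0.052,-28.3,0],
  [0,0,0.052,-28.3,0],
])

```text
time_s: 3.1
position: [0.365, -0.1477, 0.0689]
ee_rot: [-0.012, -3.14, -0.001]
ft_force: [0.4, 0.2, -0.6]
grip_width: -0.0
finger_force: 0.0
```

Run:
```python
from h import *
np.set_printoptions(precision=4,suppress=True)
o=monitor.get_obs(); print(o["position"],o["ee_rot"],o["joints"])
im,D=vision.read_camera("wrist"); C=cal("wrist"); cv2.imwrite("pics/w1.png",im); print(-C[3].T@C[4])
for t in("bail_tab","lid_bead","clip_ears"):
    for r in models.spot_point("wrist",t)[:2]: print(t,round(r["score"],2),np.round(r["at"]),dep("wrist",r["at"],D,C))
```

```text
[ 0.365  -0.1477  0.0689] [-0.0121 -3.1405 -0.0012] [-0.5924  0.1714 -0.6597  0.741   0.     -0.5847]
[ 0.2916 -0.1481  0.2123]
bail_tab 0.75 [429. 326.] [ 0.374  -0.1459  0.1176]
```

View pics/w1.png

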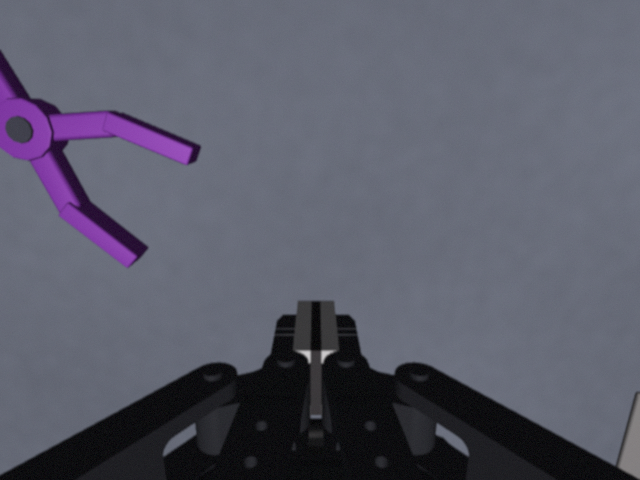

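The wrist picture shows only the closed fingers at (350,315) and a purple look-alike at (130,20). The wrist camera looks behind the tool, away from the bail, so I'll push the bail open-loop while watching force.

>>> play_rows([
  [-0.01,0,0,0,0],
  [-0.02,0,0,0,0],
  [-0.03,0,-0.003,0,0],
  [-0.04,0,-0.009,0,0],
  [-0.05,0,-0.015,0,0],
  [-0.058,0,-0.02,0,0],
  [-0.063,0,-0.024,0,0],
  [-0.063,0,-0.024,0,0],
])

```text
time_s: 4.3
position: [0.4289, -0.1485, 0.0935]
ee_rot: [0.01, 3.141, -0.0]
ft_force: [-0.3, 0.6, -0.0]
grip_width: -0.0002
finger_force: 0.0
```

```bash
cat > tab.py <<'E'
from h import *
np.set_printoptions(precision=4,suppress=True)
print(monitor.get_obs()["ft_force"])
for n in("scene","top"):
    im,D=vision.read_camera(n); C=cal(n); print(n)
    for t in("bail_tab",):
        for r in models.spot_point(n,t)[:2]: print(t,round(r["score"],2),np.round(r["at"]),dep(n,r["at"],D,C))
    P=cloud(n,D,C); m=(P[...,2]>.097)&(P[...,2]<.11)&(abs(P[...,0]-.45)<.04)&(abs(P[...,1]+.147)<.03)
    if m.any(): print(m.sum(),P[m].mean(0),P[m].min(0),P[m].max(0))
    if n=="scene": cv2.imwrite("pics/sc1.png",cv2.resize(im[180:280,190:310],None,fx=5,fy=5))
E
python3 tab.py
```

```text
[-0.254   0.5746 -0.0061]
scene
101 [ 0.4435 -0.1432  0.1031] [ 0.4251 -0.1588  0.097 ] [ 0.4526 -0.122   0.1097]
top
bail_tab 0.4 [286. 400.] [ 0.4477 -0.1108  0.2971]
35 [ 0.4498 -0.1324  0.1016] [ 0.4415 -0.171   0.0971] [ 0.4897 -0.1203  0.1082]
```

View pics/sc1.png

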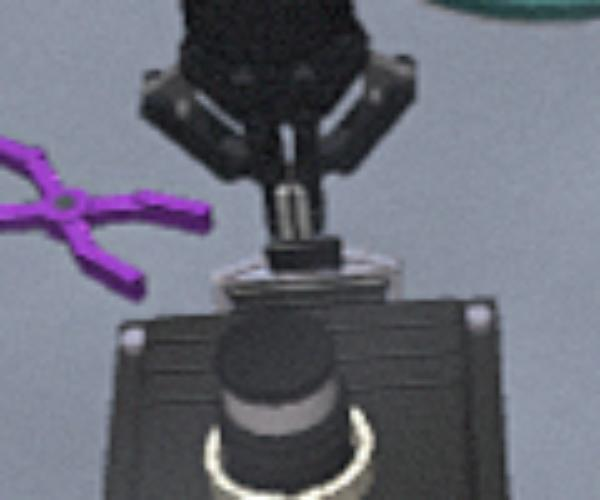

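The bail has come up in front of the finger, with the tab at about (250,305) in the crop. I'll push on over the bead.

>>> play_rows([
  [-0.003,0,-0.001,0,0],
  [-0.006,0,-0.001,0,0],
  [-0.008,0,-0.001,0,0],
  [-0.01,0,-0.001,0,0],
  [-0.012,0,-0.001,0,0],
  [-0.013,0,-0.001,0,0],
])

```text
time_s: 5.25
position: [0.4411, -0.1484, 0.0942]
ee_rot: [-0.011, -3.141, -0.0]
ft_force: [-2.5, 0.3, 2.3]
grip_width: -0.0004
finger_force: 1.4
```

>>> play_rows([
  [-0.002,0,0,0,0],
  [-0.004,0,0,0,0],
  [-0.006,0,0,0,0],
  [-0.006,0,0,0,0],
])

```text
time_s: 5.75
position: [0.4447, -0.1484, 0.094]
ee_rot: [-0.011, -3.136, 0.001]
ft_force: [-21.0, -3.7, 14.8]
grip_width: -0.0003
finger_force: 11.1
```

```bash
python3 tab.py
```

```text
[-21.0268  -3.6823  14.782 ]
scene
bail_tab 0.53 [234. 248.] [ 0.4612 -0.1487  0.0984]
96 [ 0.4588 -0.1438  0.1028] [ 0.4428 -0.1658  0.0971] [ 0.468  -0.122   0.1097]
top
bail_tab 0.6 [279. 403.] [ 0.4563 -0.1087  0.335 ]
17 [ 0.4647 -0.1322  0.1012] [ 0.458  -0.1617  0.0972] [ 0.4898 -0.1184  0.105 ]
```

>>> play_rows([
  [0.02,0,0,0,0],
  [0.035,0,-0.01,0,0],
  [0.03,0.02,-0.05,0,0],
  [0.015,0.06,-0.1,3,0.03],
  [0,0.11,-0.106,6,0.085],
  [-0.025,0.15,-0.106,9,0.085],
  [-0.045,0.19,-0.106,12,0.085],
  [-0.065,0.23,-0.106,15,0.085],
  [-0.085,0.27,-0.106,15,0.085],
  [-0.099,0.301,-0.106,15,0.085],
  [-0.099,0.301,-0.106,15,0.085],
  [-0.099,0.301,-0.106,15,0.085],
])

```text
time_s: 7.45
position: [0.5482, 0.1514, 0.2007]
ee_rot: [0.42, 3.113, -0.0]
ft_force: [-0.7, 0.0, -0.7]
grip_width: 0.0848
finger_force: 0.0
```

```bash
python3 tab.py
python3 - <<'E'
from h import *
np.set_printoptions(precision=4,suppress=True)
o=monitor.get_obs(); print(o["position"],o["ee_rot"],o["joints"])
im,D=vision.read_camera("wrist"); C=cal("wrist"); cv2.imwrite("pics/w2.png",im); print(-C[3].T@C[4])
for t in("pliers","pliers_grips","pliers_jaws"):
    for r in models.spot_point("wrist",t)[:2]: print(t,round(r["score"],2),np.round(r["at"]),ray("wrist",r["at"],.011,C))
im,D=vision.read_camera("top"); C=cal("top")
print("rivet px (208,256) at z .019",ray("top",[207.5,256.4],.019,C))
E
```

```text
[-0.6757  0.0185 -0.6847]
scene
bail_tab 0.65 [375. 243.] [ 0.7735 -0.1665 -0.0017]
bail_tab 0.48 [235. 250.] [ 0.4611 -0.144   0.0966]
64 [ 0.4616 -0.1427  0.1011] [ 0.4535 -0.1635  0.097 ] [ 0.4663 -0.1175  0.107 ]
top
bail_tab 0.74 [219. 404.] [ 0.5717 -0.155   0.0949]
bail_tab 0.51 [280. 402.] [ 0.4572 -0.1487  0.1041]
111 [ 0.4594 -0.1455  0.1027] [ 0.4544 -0.1722  0.0972] [ 0.4861 -0.1202  0.1082]
[0.5482 0.151  0.2006] [0.4221 3.1128 0.0001] [ 0.1255  0.3481 -0.0064  1.216  -0.      0.3951]
[0.4772 0.1703 0.3434]
pliers 0.56 [272. 318.] [0.6013 0.1384 0.011 ]
rivet px (208,256) at z .019 [0.603  0.1328 0.019 ]
```

View pics/w2.png

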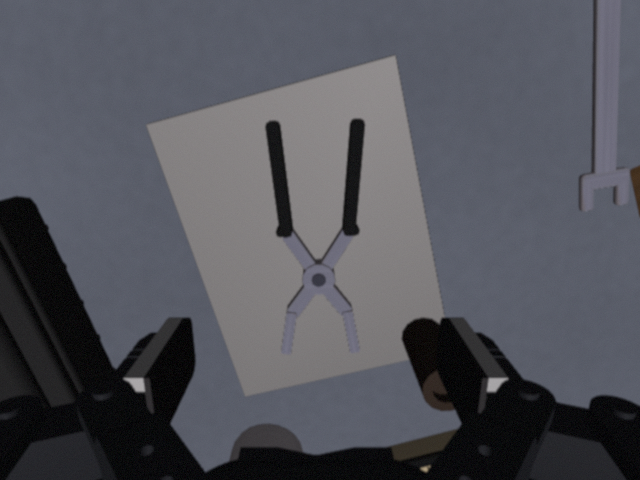

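View pics/sc1.png

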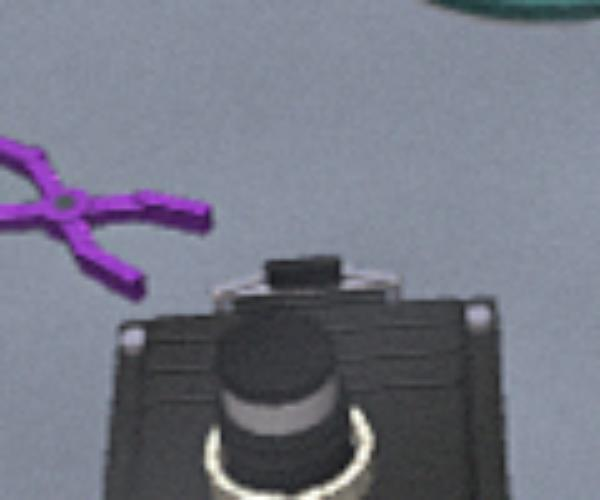

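The bail is closed, with the tab standing over the bead at (270,300). The wrist picture shows the pliers aligned to within about 1°: rivet at (278,318), grip ends at (123,273) and (122,357).

Run:
```python
from h import *
np.set_printoptions(precision=4,suppress=True)
C=cal("wrist"); o=monitor.get_obs(); p=np.array(o["position"]); M=R.from_rotvec(o["ee_rot"]).as_matrix()
q={k:ray("wrist",a,.019,C) for k,a in dict(riv=[279,318.5],gl=[124,273],gr=[122,357],jl=[351,287],jr=[350,353]).items()}
for k in q: print(k,q[k])
g=(q["gl"]+q["gr"])/2; j=(q["jl"]+q["jr"])/2; d=j-g; a=np.arctan2(d[1],d[0]); u=d/np.linalg.norm(d)
print("len",np.linalg.norm(d),"yaw",np.degrees(a),"heading",np.degrees(np.arctan2(M[1,0],M[0,0])))
for off in(62,65):
    t=q["riv"]-u*off/1000; t[2]=.006; print(off,t,"tool shift",M.T@(t-p))
```

```text
riv [0.604  0.1383 0.019 ]
gl [0.4755 0.1383 0.019 ]
gr [0.4907 0.1989 0.019 ]
jl [0.6623 0.0936 0.019 ]
jr [0.6768 0.1498 0.019 ]
len 0.1922446387121795 yaw -14.099886814855001 heading 164.59152004021198
62 [0.5439 0.1534 0.006 ] tool shift [0.0048 0.0006 0.1944]
65 [0.541  0.1541 0.006 ] tool shift [0.0078 0.0005 0.1944]
```

>>> play_rows([
  [0.005,0.0005,0.04,-1.3,0.085],
  [0.006,0.0005,0.08,-1.3,0.085],
  [0.006,0.0005,0.12,-1.3,0.085],
  [0.006,0.0005,0.155,-1.3,0.085],
  [0.006,0.0005,0.18,-1.3,0.085],
  [0.006,0.0005,0.19,-1.3,0.085],
  [0.006,0.0005,0.1965,-1.3,0.085],
  [0.006,0.0005,0.1965,-1.3,0.075],
  [0.006,0.0005,0.1965,-1.3,0.066],
  [0.006,0.0005,0.1965,-1.3,0.06],
  [0.006,0.0005,0.1965,-1.3,0.058],
  [0.006,0.0005,0.1965,-1.3,0.058],
])

```text
time_s: 9.4
position: [0.5437, 0.154, 0.0054]
ee_rot: [0.385, 3.115, 0.001]
ft_force: [-2.9, 0.6, 15.1]
grip_width: 0.0583
finger_force: 18.5
```

>>> play_rows([
  [0,0,-0.004,0,0.057],
  [0,0,-0.015,0,0.056],
  [0,0,-0.035,0,0.056],
  [0,0,-0.06,0,0.056],
  [0,0,-0.06,0,0.056],
])

```text
time_s: 10.02
position: [0.5439, 0.154, 0.0656]
ee_rot: [0.385, 3.115, 0.001]
ft_force: [-0.1, -0.4, -2.5]
grip_width: 0.0562
finger_force: 13.7
```

Run:
```python
from h import *
np.set_printoptions(precision=4,suppress=True)
im,D=vision.read_camera("wrist"); C=cal("wrist"); cv2.imwrite("pics/w3.png",im)
P=cloud("wrist",D,C)
for (r,c) in [(150,273)]: print(P[r,c])
im2=cv2.imread("pics/top0.png"); T=cal("top")
for nm,at in dict(L=[165+182/3.6,350+177/3.6],Rr=[165+180/3.6,350+222/3.6],Ltip=[165+209/3.6,350+174/3.6],Rtip=[165+207/3.6,350+226/3.6]).items(): print(nm,at,ray("top",at,.142,T))
print("axis",ray("top",proj("top",[.6152,-.1466,.194],T),.194,T))
```

```text
[0.4826 0.1476 0.0019]
L [215.55555555555554, 399.1666666666667] [ 0.5708 -0.1382  0.142 ]
Rr [215.0, 411.6666666666667] [ 0.5719 -0.1606  0.142 ]
Ltip [223.05555555555554, 398.3333333333333] [ 0.5573 -0.1366  0.142 ]
Rtip [222.5, 412.77777777777777] [ 0.5584 -0.1624  0.142 ]
axis [ 0.6152 -0.1466  0.194 ]
```

View pics/w3.png

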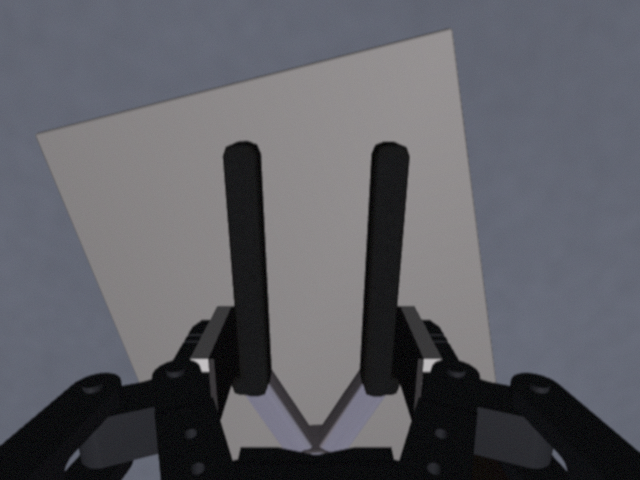

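Both pads are on the grips and the pliers look level. Ears from the first top picture: tips midway at (.558,-.1495), which puts their direction at about +3°. Moving to the stand-off in front of the clip.

>>> play_rows([
  [0.03,-0.015,-0.02,0,0.056],
  [0.065,-0.035,-0.045,0,0.056],
  [0.1,-0.055,-0.061,-2,0.056],
  [0.125,-0.08,-0.061,-5,0.056],
  [0.125,-0.12,-0.061,-8,0.056],
  [0.115,-0.16,-0.061,-11,0.056],
  [0.107,-0.2,-0.061,-14,0.056],
  [0.098,-0.24,-0.061,-17,0.056],
  [0.088,-0.28,-0.061,-17,0.056],
  [0.078,-0.32,-0.061,-17,0.056],
  [0.072,-0.341,-0.061,-17,0.056],
  [0.072,-0.341,-0.061,-17,0.056],
])

```text
time_s: 11.58
position: [0.3896, -0.1604, 0.124]
ee_rot: [0.076, -3.14, -0.001]
ft_force: [-0.4, -0.2, -2.4]
grip_width: 0.056
finger_force: 13.7
```

```bash
cat > look.py <<'E'
from h import *
import sys
np.set_printoptions(precision=4,suppress=True)
o=monitor.get_obs(); print(o["position"],np.degrees(2*np.arctan2(o["ee_rot"][1],o["ee_rot"][0])))
im,D=vision.read_camera("wrist"); P=cloud("wrist",D,cal("wrist"))
d=np.linalg.norm(P[...,:2]-np.array(o["position"])[:2],axis=-1); z=P[...,2]
for lo in(.03,.045,.06):
    m=(D>0)&(abs(z-.138)<.025)&(d>lo)&(d<lo+.012)&(P[...,0]<o["position"][0]); print("grip top z",lo,np.median(z[m]) if m.any() else None,m.sum())
im,D=vision.read_camera("top"); C=cal("top"); P=cloud("top",D,C); z=P[...,2]
m=(abs(z-.14)<.02)&(P[...,0]>.43)&(P[...,0]<.6)&(abs(P[...,1]+.15)<.06)
for a in np.arange(.435,.59,.005):
    s=P[m&(abs(P[...,0]-a)<.0025)]
    if len(s)>1:
        y=np.sort(s[:,1]); g=np.split(y,np.where(np.diff(y)>.006)[0]+1); print(round(a,3),[(round(k[0],4),round(k[-1],4)) for k in g],round(np.median(s[:,2]),4))
for r in models.spot_point("top","clip_ears")[:1]: print("ears",r,ray("top",r["at"],.132,C))
cv2.imwrite("pics/"+sys.argv[1],cv2.resize(im[170:310,340:460],None,fx=4.2,fy=4.2,interpolation=2))
E
python3 look.py t2.png
```

```text
[ 0.3896 -0.1604  0.124 ] -177.21450255306837
grip top z 0.03 0.1381352935594558 6209
grip top z 0.045 0.13756029493176083 3064
grip top z 0.06 0.1374929593706331 2560
0.435 [(np.float64(-0.1738), np.float64(-0.1421))] 0.1334
0.44 [(np.float64(-0.1703), np.float64(-0.1446))] 0.1345
0.445 [(np.float64(-0.1698), np.float64(-0.1445))] 0.1357
0.45 [(np.float64(-0.1701), np.float64(-0.143))] 0.1366
0.455 [(np.float64(-0.17), np.float64(-0.1436))] 0.1361
0.46 [(np.float64(-0.1693), np.float64(-0.1423))] 0.1352
0.465 [(np.float64(-0.1719), np.float64(-0.1392))] 0.1338
0.47 [(np.float64(-0.1746), np.float64(-0.1602)), (np.float64(-0.1509), np.float64(-0.1354))] 0.133
0.475 [(np.float64(-0.176), np.float64(-0.1633)), (np.float64(-0.1471), np.float64(-0.1326))] 0.1336
0.48 [(np.float64(-0.1802), np.float64(-0.1649)), (np.float64(-0.1457), np.float64(-0.1297))] 0.1326
0.485 [(np.float64(-0.1814), np.float64(-0.1686)), (np.float64(-0.141), np.float64(-0.1288))] 0.1346
0.49 [(np.float64(-0.1817), np.float64(-0.1713)), (np.float64(-0.1369), np.float64(-0.1277))] 0.1352
0.495 [(np.float64(-0.181), 
[... 448 characters left out ...]
 np.float64(-0.1239))] 0.1342
0.52 [(np.float64(-0.1816), np.float64(-0.1743)), (np.float64(-0.1318), np.float64(-0.124))] 0.1345
0.525 [(np.float64(-0.1825), np.float64(-0.1742))] 0.1333
0.555 [(np.float64(-0.1404), np.float64(-0.1348))] 0.1274
0.56 [(np.float64(-0.1653), np.float64(-0.133))] 0.1403
0.565 [(np.float64(-0.1654), np.float64(-0.1327))] 0.1406
0.57 [(np.float64(-0.1651), np.float64(-0.1333))] 0.1408
0.575 [(np.float64(-0.1631), np.float64(-0.133))] 0.1407
0.58 [(np.float64(-0.1636), np.float64(-0.1334))] 0.1406
0.585 [(np.float64(-0.162), np.float64(-0.1553)), (np.float64(-0.1402), np.float64(-0.1299))] 0.1401
ears {'at': [218.0, 403.6], 'score': 0.94} [ 0.5678 -0.148   0.132 ]
```

View pics/t2.png

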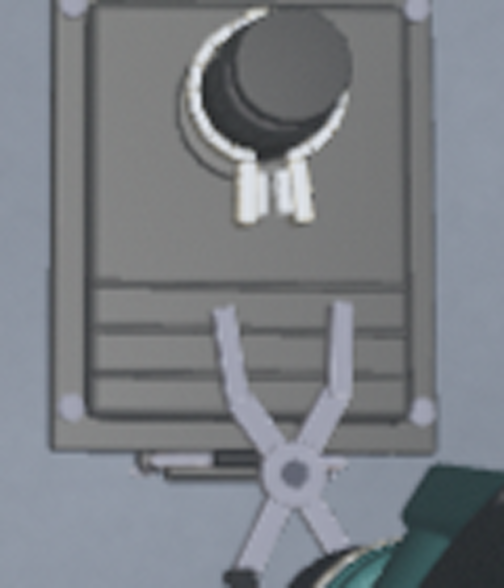

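The jaws are aligned with the ears to about 1 mm and 0.5°. The rivet is at (470,295) in the crop and the ears at (195,275). The pliers sit about 5 mm low, so I'll raise them and go in.

>>> play_rows([
  [0,0.001,-0.005,0,0.056],
  [-0.012,0.001,-0.005,0,0.056],
  [-0.024,0.001,-0.005,0,0.056],
  [-0.034,0.001,-0.005,0,0.056],
  [-0.043,0.001,-0.005,0,0.056],
  [-0.051,0.001,-0.005,0,0.056],
  [-0.051,0.001,-0.005,0,0.056],
])

```text
time_s: 12.6
position: [0.4412, -0.1557, 0.1296]
ee_rot: [0.08, -3.14, -0.0]
ft_force: [-1.0, 0.4, -1.6]
grip_width: 0.0561
finger_force: 13.7
```

```bash
python3 look.py t3.png | grep -v "None"
```

```text
[ 0.4412 -0.1557  0.1296] -177.06504505218803
grip top z 0.03 0.1434429424197916 5580
grip top z 0.045 0.14315108046864747 3050
grip top z 0.06 0.14312697435925648 2636
0.455 [(np.float64(-0.1372), np.float64(-0.1249))] 0.1406
0.46 [(np.float64(-0.1385), np.float64(-0.1241))] 0.1407
0.465 [(np.float64(-0.1413), np.float64(-0.1286))] 0.1403
0.47 [(np.float64(-0.1428), np.float64(-0.131))] 0.139
0.475 [(np.float64(-0.164), np.float64(-0.1614)), (np.float64(-0.1462), np.float64(-0.1336))] 0.1394
0.48 [(np.float64(-0.1715), np.float64(-0.16)), (np.float64(-0.1481), np.float64(-0.135))] 0.1398
0.485 [(np.float64(-0.1708), np.float64(-0.1566)), (np.float64(-0.1499), np.float64(-0.1378))] 0.1397
0.49 [(np.float64(-0.1677), np.float64(-0.1405))] 0.14
0.495 [(np.float64(-0.1644), np.float64(-0.1407))] 0.1414
0.5 [(np.float64(-0.166), np.float64(-0.1397))] 0.1422
0.505 [(np.float64(-0.1665), np.float64(-0.1391))] 0.1421
0.51 [(np.float64(-0.1651), np.float64(-0.1405))] 0.1409
0.515 [(np.float64(-0.1666), np.float64(-0.1359))] 0.1398
0.52 [(np.float64(-0.1698), np.float64(-0.1557)), (np.float64
[... 545 characters left out ...]

0.55 [(np.float64(-0.1779), np.float64(-0.1689)), (np.float64(-0.1308), np.float64(-0.1228))] 0.14
0.555 [(np.float64(-0.1778), np.float64(-0.1698)), (np.float64(-0.1381), np.float64(-0.1221))] 0.1396
0.56 [(np.float64(-0.1777), np.float64(-0.1213))] 0.1398
0.565 [(np.float64(-0.1775), np.float64(-0.1202))] 0.1403
0.57 [(np.float64(-0.1798), np.float64(-0.1197))] 0.14
0.575 [(np.float64(-0.1796), np.float64(-0.1709)), (np.float64(-0.164), np.float64(-0.1278))] 0.1398
0.58 [(np.float64(-0.1639), np.float64(-0.1331))] 0.1406
0.585 [(np.float64(-0.1619), np.float64(-0.1553)), (np.float64(-0.1402), np.float64(-0.1311))] 0.1402
ears {'at': [219.4, 401.7], 'score': 0.92} [ 0.5652 -0.1445  0.132 ]
```

View pics/t3.png

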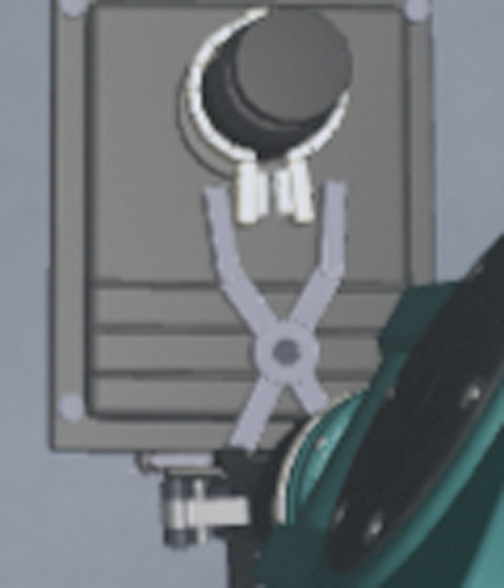

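>>> play_rows([
  [0,0,-0.001,0,0.053],
  [0,0,-0.002,0,0.05],
  [0,0,-0.002,0,0.048],
  [0,0,-0.002,0,0.046],
  [0,0,-0.002,0,0.045],
  [0,0,-0.002,0,0.045],
])

```text
time_s: 13.5
position: [0.4405, -0.1557, 0.1317]
ee_rot: [0.08, -3.14, -0.0]
ft_force: [-2.8, 1.8, -2.2]
grip_width: 0.0456
finger_force: 22.8
```

>>> play_rows([
  [0,0,0,0,0.044],
  [0,0,-0.0005,0,0.043],
  [0,0,-0.0005,0,0.043],
])

```text
time_s: 13.88
position: [0.44, -0.1556, 0.132]
ee_rot: [0.08, -3.139, -0.0]
ft_force: [-6.9, 1.9, -1.9]
grip_width: 0.0441
finger_force: 28.5
```

>>> play_rows([
  [0,0,0,0,0.042],
  [0,0,0,0,0.042],
])

```text
time_s: 14.12
position: [0.44, -0.1556, 0.132]
ee_rot: [0.08, -3.139, -0.0]
ft_force: [-5.7, 1.7, -1.7]
grip_width: 0.043
finger_force: 27.7
```

>>> play_rows([
  [0,0,0,0,0.041],
  [0,0,-0.0005,0,0.041],
  [0,0,-0.0005,0,0.041],
])

```text
time_s: 14.5
position: [0.4398, -0.1556, 0.1325]
ee_rot: [0.08, -3.139, -0.0]
ft_force: [-6.8, 1.9, -1.4]
grip_width: 0.0415
finger_force: 31.0
```

>>> play_rows([
  [0,0,0,0,0.04],
  [0,0,0,0,0.04],
])

```text
time_s: 14.75
position: [0.4401, -0.1556, 0.1325]
ee_rot: [0.08, -3.139, -0.0]
ft_force: [-5.9, 1.6, -1.4]
grip_width: 0.0406
finger_force: 29.0
```

>>> play_rows([
  [0,0,0,0,0.039],
  [0,0,-0.0005,0,0.039],
  [0,0,-0.0005,0,0.039],
])

```text
time_s: 15.12
position: [0.4399, -0.1557, 0.133]
ee_rot: [0.079, -3.139, -0.0]
ft_force: [-8.4, 0.9, -2.1]
grip_width: 0.0395
finger_force: 33.7
```

>>> play_rows([
  [0,0,0,0,0.038],
  [0,0,0,0,0.038],
])

```text
time_s: 15.38
position: [0.4412, -0.1559, 0.1334]
ee_rot: [-0.08, 3.14, -0.0]
ft_force: [0.5, 2.0, -1.9]
grip_width: 0.0385
finger_force: 22.1
```

The force dropped from 34 to 22 N, which is the click. Opening, backing off and checking.

>>> play_rows([
  [0,0,0,0,0.042],
  [0,0,0.001,0,0.047],
  [0,0,0.002,0,0.052],
  [0,0,0.003,0,0.056],
  [0,0,0.003,0,0.056],
  [0.012,0,0.003,0,0.056],
  [0.03,0,0.003,0,0.056],
  [0.05,0,0.003,0,0.056],
  [0.051,0,0.003,0,0.056],
])

```text
time_s: 16.5
position: [0.3881, -0.1582, 0.1304]
ee_rot: [0.078, -3.14, -0.0]
ft_force: [1.1, 0.6, -1.1]
grip_width: 0.056
finger_force: 13.9
```

```bash
python3 look.py t4.png | grep -v "None"; python3 tab.py
```

```text
[ 0.3881 -0.1582  0.1304] -177.15597394272152
grip top z 0.03 0.14419480899685147 5392
grip top z 0.045 0.1439183574808193 3079
grip top z 0.06 0.14380306805679505 2291
0.435 [(np.float64(-0.1719), np.float64(-0.1418))] 0.1405
0.44 [(np.float64(-0.169), np.float64(-0.1443))] 0.1413
0.445 [(np.float64(-0.1689), np.float64(-0.1432))] 0.1422
0.45 [(np.float64(-0.1687), np.float64(-0.142))] 0.1424
0.455 [(np.float64(-0.1688), np.float64(-0.1426))] 0.1427
0.46 [(np.float64(-0.1678), np.float64(-0.1414))] 0.1415
0.465 [(np.float64(-0.1711), np.float64(-0.1381))] 0.1403
0.47 [(np.float64(-0.1751), np.float64(-0.1594)), (np.float64(-0.1496), np.float64(-0.1341))] 0.14
0.475 [(np.float64(-0.1764), np.float64(-0.1625)), (np.float64(-0.1459), np.float64(-0.1302))] 0.1408
0.48 [(np.float64(-0.1785), np.float64(-0.1647)), (np.float64(-0.1432), np.float64(-0.1286))] 0.1393
0.485 [(np.float64(-0.1802), np.float64(-0.1679)), (np.float64(-0.1392), np.float64(-0.1277))] 0.1402
0.49 [(np.float64(-0.1798), np.float64(-0.171)), (np.float64(-0.1355), np.float64(-0.1269))] 0.1415
0.495 [(np.float64(-0.1801
[... 895 characters left out ...]
3))] 0.1413
0.575 [(np.float64(-0.1597), np.float64(-0.1377))] 0.1419
0.58 [(np.float64(-0.1596), np.float64(-0.1376))] 0.1413
0.585 [(np.float64(-0.16), np.float64(-0.1514)), (np.float64(-0.1453), np.float64(-0.1317))] 0.1394
ears {'at': [218.8, 403.4], 'score': 0.88} [ 0.5663 -0.1476  0.132 ]
[ 0.5303 -0.9195 -2.3167]
scene
bail_tab 0.51 [234. 249.] [ 0.4628 -0.1467  0.1015]
bail_tab 0.3 [272. 247.] [ 0.6421 -0.1434  0.1552]
41 [ 0.462  -0.148   0.1018] [ 0.456  -0.1609  0.0971] [ 0.4669 -0.1242  0.1058]
top
bail_tab 0.61 [218. 401.] [ 0.567  -0.1421  0.1413]
bail_tab 0.42 [279. 400.] [ 0.4581 -0.145   0.1044]
66 [ 0.46   -0.1367  0.1023] [ 0.4544 -0.1709  0.097 ] [ 0.4898 -0.1204  0.1078]
```

View pics/t4.png

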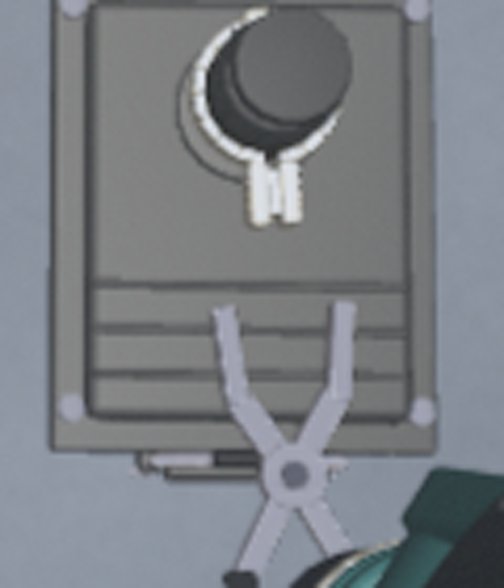

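The clip is shut: 21.5 mm over the ears, now together at (190,273). The bail is still closed, so I'll return the pliers to the mat.

>>> play_rows([
  [0,0.02,0,0,0.056],
  [0,0.06,0,2,0.056],
  [0,0.1,0,5,0.056],
  [-0.005,0.14,0,8,0.056],
  [-0.01,0.18,0,11,0.056],
  [-0.018,0.22,0,14,0.056],
  [-0.03,0.26,0,17,0.056],
  [-0.065,0.285,0.015,17,0.056],
  [-0.105,0.295,0.03,17,0.056],
  [-0.145,0.302,0.045,17,0.056],
  [-0.171,0.304,0.06,17,0.056],
  [-0.171,0.304,0.075,17,0.056],
])

```text
time_s: 18.35
position: [0.5467, 0.1543, 0.0541]
ee_rot: [0.385, 3.118, 0.0]
ft_force: [-0.5, -0.2, -2.5]
grip_width: 0.056
finger_force: 13.9
```

>>> play_rows([
  [0,0,0.015,0,0.056],
  [0,0,0.03,0,0.056],
  [0,0,0.04,0,0.056],
  [0,0,0.045,0,0.056],
  [0,0,0.045,0,0.056],
])

```text
time_s: 18.98
position: [0.5451, 0.1539, 0.0102]
ee_rot: [-0.385, -3.118, 0.0]
ft_force: [-0.0, -0.1, -1.0]
grip_width: 0.0563
finger_force: 13.9
```

Nearly down: the weight is starting to transfer. I'll lower the rest, open, and lift away.

>>> play_rows([
  [0,0,0.002,0,0.056],
  [0,0,0.004,0,0.056],
  [0,0,0.004,0,0.06],
  [0,0,0.004,0,0.064],
  [0,0,0.004,0,0.068],
  [0,0,0.004,0,0.075],
  [0,0,0.004,0,0.085],
  [0,0,0.004,0,0.085],
  [0,0,0.004,0,0.085],
])

```text
time_s: 20.1
position: [0.5451, 0.1539, 0.0063]
ee_rot: [-0.385, -3.118, 0.0]
ft_force: [-0.4, 0.6, -0.1]
grip_width: 0.0846
finger_force: 0.0
```

>>> play_rows([
  [0,0,-0.01,0,0.085],
  [0,0,-0.03,0,0.085],
  [0,0,-0.07,0,0.085],
  [0,0,-0.11,0,0.085],
  [0,0,-0.15,0,0.085],
  [0.04,0,-0.2,0,0.085],
  [0.09,0,-0.22,0,0.085],
  [0.14,0,-0.22,0,0.085],
  [0.14,0,-0.22,0,0.085],
])

```text
time_s: 21.22
position: [0.4067, 0.1885, 0.2277]
ee_rot: [0.382, 3.117, 0.001]
ft_force: [1.2, 0.0, -0.3]
grip_width: 0.0845
finger_force: 0.0
```

Run:
```python
from h import *
np.set_printoptions(precision=4,suppress=True)
o=monitor.get_obs(); print(o["time_s"],o["position"],o["ft_force"])
im,D=vision.read_camera("top"); C=cal("top"); P=cloud("top",D,C); cv2.imwrite("pics/end.png",im)
for lo,hi in((.47,.52),(.52,.57),(.59,.61),(.62,.66)):
    m=(P[...,2]>.01)&(P[...,2]<.04)&(P[...,0]>lo)&(P[...,0]<hi)&(abs(P[...,1]-.13)<.08); print(lo,np.median(P[m][:,2]),P[m][:,1].min(),P[m][:,1].max())
m=(P[...,2]>.097)&(P[...,2]<.11)&(abs(P[...,0]-.45)<.04)&(abs(P[...,1]+.147)<.02); print("tab",P[m].mean(0))
```

```text
21.225 [0.4067 0.1885 0.2277] [ 1.1977  0.0444 -0.3385]
0.47 0.017996821376652258 0.1249155129402329 0.2043591193059974
0.52 0.017770720750039302 0.11509774567713633 0.1940846239475804
0.59 0.01888319671668449 0.12192981859857847 0.15631158591613314
0.62 0.01818433690632911 0.08943685562622243 0.1573006772443729
tab [ 0.4593 -0.1462  0.1031]
```

View pics/end.png

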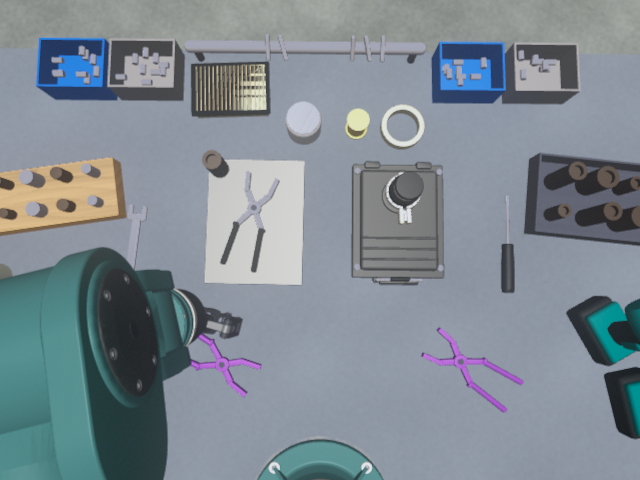

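The final picture shows the pliers flat on the mat at (208,255), the clip shut at (214,405), the bail closed at (280,398), and the bystanders where they were. Handing in.

```bash
python3 -c "
from station import order
print(order.job_done())"
```

```text
the job is handed in; nothing more can be done
None
```

I handed the job in at about 21 s: the bail is snapped over the bead, the clip clicked shut at no more than 34 N read on each grip, the pliers are back flat on the mat, and everything else was left where it was.

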